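# Clamp a varnish jar and twist off its tight lid

### The job

Brace the squat amber jar in its clamping jig: turn the bar handles of the two cam clamps, one after the other, all the way to their stops, so that they wedge the jar into the V-block. Then twist its tight steel lid anticlockwise until the lugs come free of the threads, and lift it straight up, level, just clear of the jar. Finish while still holding the lid there, just above the jar's mouth so that it can drip back in, with the jar upright and still clamped; leave everything else on the bench alone.

Things in the scene. Friction and masses are not known exactly. Their poses are not given: they have to be found in the camera images.
- jig: Fixed plywood board 250 x 290 x 18 mm (x -145 to +105 mm). Origin on the bench under the axis of a jar just touching both V faces; x points from the cams to the V-block, z up. Wooden V-block: rubber faces, open to -x, 36 mm above the board, back at x = 63 mm. Cam pivots at x = -51, y = +49 (left) and -49 mm (right).
- cam_left (a joint): Turn of the left cam clamp (+y side of the jig): 0 to 0.2 rad at the start (slack), 1.45 rad at its end stop (jar clamped). Grows as the handle is turned anticlockwise, seen from above. Turning it takes up to about 0.5 N m; it stays where it is left.
- cam_left_grip (a point): Grip point of the left cam clamp: on its pivot axis, 64 mm above the bench; x along the handle bar, z up; turns with the cam. The pale wooden bar is 56 mm long (x), 14 mm wide (y), centred on the pivot, from 22 to 52 mm above the jig board (top 70 mm above the bench). Below it the cam, a dark wooden disc of 68 mm diameter, its centre 8 mm from the pivot along +x.
- cam_right (a joint): Turn of the right cam clamp (-y side of the jig): 0 to 0.2 rad at the start (slack), 1.45 rad at its end stop (jar clamped). Grows as the handle is turned clockwise, seen from above. Turning it takes up to about 0.5 N m; it stays where it is left.
- cam_right_grip (a point): Grip point of the right cam clamp: on its pivot axis, 64 mm above the bench; x along the handle bar, z up; turns with the cam. The pale wooden bar is 56 mm long (x), 14 mm wide (y), centred on the pivot, from 22 to 52 mm above the jig board (top 70 mm above the bench). Below it the cam, a dark wooden disc of 68 mm diameter, its centre 8 mm from the pivot along +x.
- jar: Squat amber glass jar, 62 mm diameter, straight wall to 46 mm, neck with three threads up to the mouth at 64 mm; about 0.25 kg. Stands loose on the board between cams and V-block; unless clamped it turns along with the lid. Clamping shifts it up to about 9 mm. Origin at the centre of its underside, z up.
- jar_mouth (a point): Centre of the jar's mouth, 64 mm above the jar's underside, axes of the jar.
- lid: Steel twist-off lid, 61 mm diameter, 14 mm high, 40 g, tight on the jar (about 0.5 N m). Origin at the centre of its lower edge, about 54 mm above the jar's underside when tight; z up, x along the jar's x at the start. Turned anticlockwise on the jar it rises about 2 mm; its three lugs come free at about 1.05 rad, it lifts off between 1.1 and 1.8 rad, and jams on the next threads beyond.
- pot: Bystander: small white paint pot, 37 mm diameter, 45 mm high, on the jig board beside the V-block. Origin at the centre of its underside.
- brush: Bystander: paint brush about 160 mm long, lying on the jig board's near edge.
- wagon: Bystander: open model wagon 74 x 34 x 32 mm on the bench. Origin at the centre of its underside.
- cottage: Bystander: model cottage 102 x 68 x 90 mm on the bench. Origin at the centre of its underside.
- tall_jar: Bystander: tall clear jar with a label, 64 mm diameter, 120 mm high, on the bench. Origin at the centre of its underside.
- screwdriver: Bystander: screwdriver about 150 mm long, lying on the bench.
- tin: Bystander: plain tin, 51 mm diameter, 46 mm high, on the bench beyond the jig. Origin at the centre of its underside.
Mind the look-alikes: they are no part of the job. Several things have the shape of the lid; the one meant has the colours described above. There is more than one size of the jar; the job needs the smaller.

How it is judged:
On the way, in this order (a step that is already met when the one before it is completed fails the run):
1. both cam clamps turned to their stops (value of joint each of cam_left, cam_right above 1.33 rad), for 0.2 s.
2. with the jar clamped, the lid is twisted loose while still on the neck (angle between the x axis of lid and the x axis of jar, either way round above 0.85 rad and z of lid in the frame of jar_mouth below -0.003 m and value of joint each of cam_left, cam_right above 1.3 rad), for 0.1 s.
At the end, for the whole second after the job is handed in: The gripper holds the lid at rest, level within 0.2 rad, centred over the mouth within 15 mm, its lower edge 3 to 45 mm above it, touching neither jar nor jig; both cams stand at their stops (above 1.3 rad); the jar stands upright in the V-block (x -3 to 8, y within 6 mm in the jig frame) (z of lid in the frame of jar_mouth between 0.003 and 0.045 m and horizontal distance between lid and jar_mouth below 0.015 m and angle between lid's own z axis and vertical below 0.2 rad and linear speed of lid below 0.03 m/s and contact force between the fingers and lid above 2 N and contact force between lid and jar below 0.1 N and contact force between lid and jig below 0.1 N and value of joint each of cam_left, cam_right above 1.3 rad and x of jar in the frame of jig between -0.003 and 0.008 m and y of jar in the frame of jig between -0.006 and 0.006 m and z of jar in the frame of jig below 0.022 m and angle between jar's own z axis and vertical below 0.06 rad); the arm keeps its last pose, push and grip.
It fails at once if the jar is tipped over or lifted off the jig (angle between jar's own z axis and vertical above 0.25 rad or z of jar in the frame of jig above 0.033 m).
It fails at once if one of the bystanders is shifted by more than 30 mm (distance of any of pot, brush, wagon, cottage, tall_jar, screwdriver, tin from where it was at the start of the episode above 0.03 m).
It also fails if it takes over 51 s, if anything falls off the work surface, if the arm or the gripper's body presses on something with over 40 N, if the wrist force passes 120 N, or if a joint passes its speed limit or range.

### The arm

A 6-joint arm with a two-finger parallel gripper is mounted at the origin on the work surface. World frame = base frame: x ahead of the robot, y to its left, z up, the work surface at z = 0. Lengths are in m, angles in rad, forces in N, time in s.
With the tool pointing down it reaches from about 0.35 to 0.85 m from the base axis. Payload 8.1 kg.
Tool frame: the origin (TCP) lies between the finger pads; the fingertips stand 22 mm ahead of it and the grasp point (between the pads) lies 3 mm ahead of it; z points along the fingers, y is the direction in which the jaws open and shut (so a half turn about z gives the same grasp; the last joint's range is limited). The gripper opens to 85 mm and grips with 20 to 120 N. Pads are 22 mm wide; open, the fingers measure 114 mm over their backs; the gripper's body (76 mm by 85 mm) begins 54 mm behind the grasp point. The pads swing forward as they close: fully open they stand 13 mm farther back than shut.
Start: joints at [-1.334, 0.13, 1.488, -0, 1.523, -0.085], TCP at [0.19, -0.569, 0.253] pointing down, gripper open.
Joint ranges: [-2.96, 2.96], [-0.89, 2.26], [0.02, 2.5], [-1.34, 4.48], [0, 2.73], [-2.66, 2.66]. Speed limits (rad/s): [2.39, 2.39, 2.79, 3.14, 3.14, 3.14].

### API

Orientations are given as a unit quaternion [x, y, z, w].
In Python, from rig import * gives the robot as it stands.
- The arm moves only by the tool carry_out, never from a script. Its argument "rows" is a list of rows, each a list of 7 numbers: the shift along the tool's x, y, z in cm, then the turn, a rotation vector about the tool's x, y, z in rad, then the opening, from 0 (shut) to 1 (fully open). A call has 1 to 12 rows; each row is the pose to reach, as a shift and turn from the pose commanded when the call began, along the tool's axes at that moment; what a row does not reach only later rows make up. A row lasts 1/10 s, in which the tool goes at most 50 mm and 8.59 degrees, less where a joint would pass 70% of its speed; a pose out of reach is approached as far as the arm can. A call with a gripper value outside its range is refused whole. The fingers move at their own pace and stop on an object; "newtons" is the grip in N (left out, the last holds). Time passes only in rows, so rows that repeat a pose let the fingers close. It gives the time, the measured TCP pose, the force and the opening at its end, in the units of the state.
- get_obs(): the state, without advancing time (a new reading comes with each control period).
- read_camera(name): name is "scene" or "top"; returns a dict with "image" (420x560x3 uint8, red, green, blue), "mtx" (3x3 intrinsics, pixels), "rvec" (rotation vector, rad) and "tvec" (3), from world to camera coordinates, as OpenCV has them. Camera axes: x right, y down, z forward; pixel columns grow to the right and rows downward; lengths in m; the calibration is good to about 2 mm. A picture is of the moment at which its call begins. There is no depth.
- sign_off(): hands the job in, once; it reports no verdict.
The state is a dict: "time": time; "joint_positions": joint angles; "qvel": joint speeds; "joint_torque": joint torques, N m; "ee_pos": TCP position; "tcp_rot": TCP orientation; "ft_force": force on the tool from outside, world axes, zero at the start; "moment": the same for the moment, N m; "grip_width": finger opening in m.
Only numpy, scipy, OpenCV 4.12 (cv2) and the standard library are available. Lean on these libraries where they do the work, as an engineer would, in place of code of your own. Each camera call takes 0.05 s, during which the arm holds its last target. There are 200 camera calls.

## Working session

There is one attempt and no reset: what is moved stays moved. The work goes in short steps, Python scripts to look and compute and a tool call to move; the robot and the scene stay as the last step left them, time stands still between calls to the robot, and variables do not carry over. Pictures are saved under pics/ and viewed, about 8 in all and at most 12, crops included, and the job is handed in when it is done.

Besides the shell and the picture viewer there is one more tool, called after "Emit:" in YAML: its name, and indented under it one key for each argument. carry_out: Moves the arm, as the interface text tells. Its arguments: {"type":"object","properties":{"rows":{"type":"array","items":{"type":"array","items":{"type":"number"}}},"newtons":{"type":"number"}},"required":["rows"]}

```bash
mkdir -p pics; cat > h.py <<'E'
from rig import *
import numpy as np, cv2
from scipy.spatial.transform import Rotation as R
def ray(c,uv,z):
    M=cv2.Rodrigues(np.array(c["rvec"],float))[0]; t=np.array(c["tvec"],float).ravel()
    d=M.T@np.linalg.inv(c["mtx"])@np.array([uv[0],uv[1],1.]); o=-M.T@t
    return o+d*(z-o[2])/d[2]
def proj(c,P): return cv2.projectPoints(np.array(P,float).reshape(-1,3),np.array(c["rvec"],float),np.array(c["tvec"],float),np.array(c["mtx"],float),None)[0].reshape(-1,2)
def save(c,n,crop=None,s=1):
    im=c["image"][:,:,::-1]
    if crop: im=im[crop[1]:crop[3],crop[0]:crop[2]]
    cv2.imwrite("pics/"+n,cv2.resize(im,None,fx=s,fy=s,interpolation=cv2.INTER_CUBIC))
E
python3 - <<'E'
from h import *
for n in("scene","top"):
    c=read_camera(n); save(c,n+"0.png",s=1.4); np.savez(n+"0.npz",**c)
    M=cv2.Rodrigues(np.array(c["rvec"],float))[0]; print(n,-M.T@np.ravel(c["tvec"]),M[2])
o=get_obs(); print(o)
E
```

```text
scene [ 1.16891367 -0.08047557  0.87712441] [-0.60946047  0.08491709 -0.78825569]
top [0.38806702 0.00640503 1.4685927 ] [ 0.14943062 -0.0115602  -0.98870463]
{'time': 0.1, 'joint_positions': array([-1.33440500e+00,  1.31075390e-01,  1.48921114e+00, -1.33313578e-05,
        1.52303218e+00, -8.54585409e-02]), 'qvel': array([ 0.00053078, -0.00058404, -0.00321089,  0.00208845,  0.00094675,
       -0.00031278]), 'joint_torque': array([ 9.42429324e-04, -5.70955038e+01, -5.01942444e+01, -1.75450873e-04,
        8.18614120e-03, -3.57077973e-06]), 'ee_pos': array([ 0.18966267, -0.56872319,  0.25233306]), 'tcp_rot': array([ 9.87079082e-01,  1.60231521e-01, -7.17067654e-05, -8.60071060e-04]), 'ft_force': array([-0.16293284, -0.24350246,  0.15120461]), 'moment': array([0.02844504, 0.01684091, 0.08464863]), 'grip_width': 0.08534862829650161}
```

View pics/top0.png

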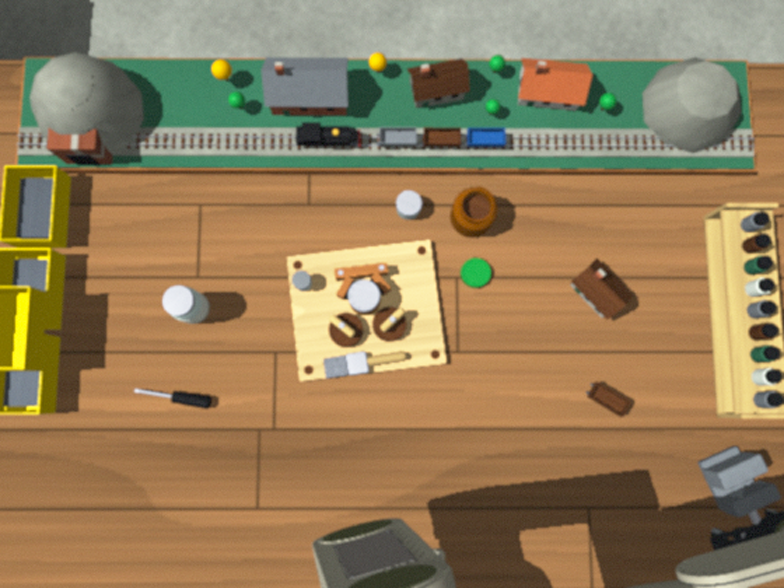

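View pics/scene0.png

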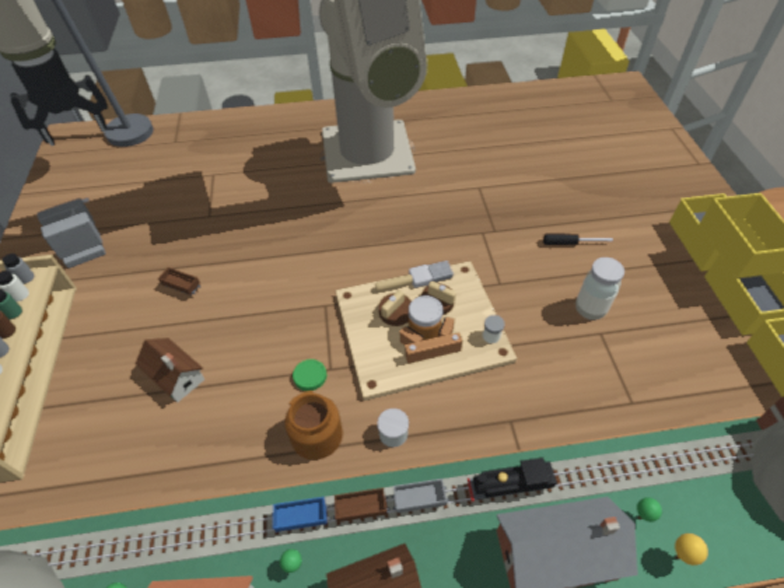

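The top view shows the board with its corners near (206,184), (307,171), (319,259) and (214,272) in native pixels. The lid is at (260,211), and the cam handles are at (246,232) and (279,230).

```bash
cat > m.py <<'E'
from h import *
def board(c,name):
    im=c["image"]; hsv=cv2.cvtColor(im,cv2.COLOR_RGB2HSV)
    if name=="top": roi=(190,155,335,285)
    else: roi=(225,175,380,290)
    m=((hsv[...,0]>16)&(hsv[...,0]<32)&(hsv[...,2]>175)&(hsv[...,1]>40)&(hsv[...,1]<150)).astype(np.uint8)
    k=np.zeros_like(m); k[roi[1]:roi[3],roi[0]:roi[2]]=1; m*=k
    m=cv2.morphologyEx(m,cv2.MORPH_OPEN,np.ones((3,3)))
    cs=max(cv2.findContours(m,0,cv2.CHAIN_APPROX_NONE)[0],key=cv2.contourArea)
    h=cv2.convexHull(cs).reshape(-1,2)
    P=np.array([ray(c,p,0.018)[:2] for p in h])
    r=cv2.minAreaRect((P*1000).astype(np.float32)); return r,cv2.boxPoints(r)
if __name__=="__main__":
    for n in("top","scene"):
        c=dict(np.load(n+"0.npz")); print(n,*board(c,n))
    c=dict(np.load("top0.npz")); a=c; 
    save(a,"topcrop.png",(200,165,325,280),6)
    c=dict(np.load("scene0.npz")); save(c,"scenecrop.png",(235,185,370,285),5.5)
E
python3 m.py
```

```text
top ((568.6809692382812, 42.5142822265625), (252.3497314453125, 291.5701599121094), 6.968780040740967) [[ 425.75037  171.91376]
 [ 461.1261  -117.50241]
 [ 711.6116   -86.88519]
 [ 676.23584  202.53098]]
scene ((568.97607421875, 43.75743103027344), (250.44554138183594, 290.9429016113281), 6.967667102813721) [[ 427.03107   172.96387 ]
 [ 462.32513  -115.83035 ]
 [ 710.9211    -85.449005]
 [ 675.627     203.34521 ]]
```

View pics/topcrop.png

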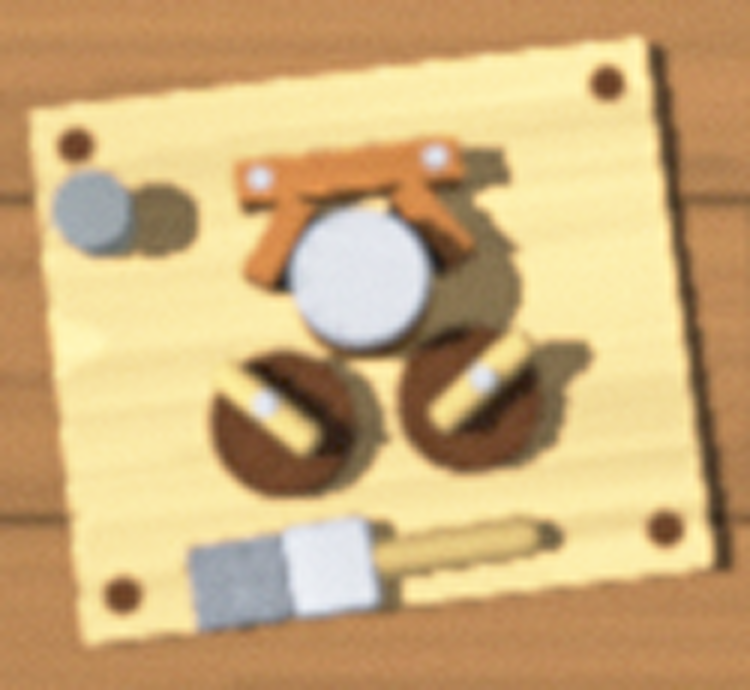

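View pics/scenecrop.png

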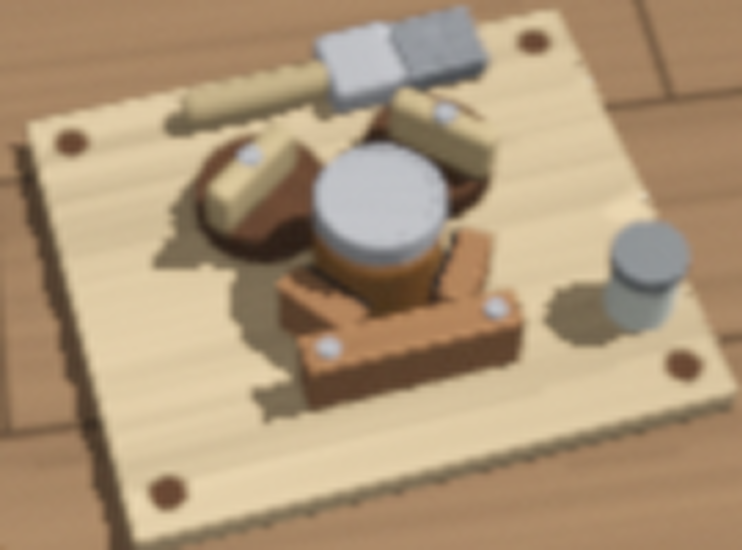

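```bash
python3 - <<'E'
from h import *
c=dict(np.load("top0.npz"))
f=lambda u,v:ray(c,((u+.0)/6+200-.4,v/6+165-.4),0.07)
for nm,a,b,s in(("L",(228,372),(312,445),(265,403)),("R",(523,340),(440,423),(484,378))):
    A,B=f(*a),f(*b); d=B-A; print(nm,"len",np.linalg.norm(d),"ang",np.degrees(np.arctan2(d[1],d[0])),"mid",(A+B)/2,"screw",f(*s))
u=(360,278); print("lid",ray(c,(u[0]/6+199.6,u[1]/6+164.6),.086))
c=dict(np.load("scene0.npz")); print("lid sc",ray(c,(380/5.5+234.6,200/5.5+184.6),.086))
g=lambda u,v:ray(c,(u/5.5+234.6,v/5.5+184.6),0.07)
print("screws sc L",g(446,113),"R",g(249,155))
E
```

```text
L len 0.049693791256987634 ang -130.8754532503975 mid [0.52982766 0.08418246 0.07      ] screw [0.53225308 0.08639481 0.07      ]
R len 0.05239687596142618 ang 135.14634088530744 mid [ 0.54195082 -0.0098092   0.07      ] screw [ 0.54347767 -0.01088351  0.07      ]
lid [0.58608398 0.04406997 0.086     ]
lid sc [0.59013031 0.04496382 0.086     ]
screws sc L [0.53160724 0.08825851 0.07      ] R [ 0.54244344 -0.00949686  0.07      ]
```

Emit:
carry_out:
  rows:
    - [53.2, -51.4, 5, 0, 0, -0.54, 0.5]
    - [53.2, -51.4, 5, 0, 0, -0.54, 0.5]
    - [53.2, -51.4, 5, 0, 0, -0.54, 0.5]
    - [53.2, -51.4, 5, 0, 0, -0.54, 0.5]
    - [53.2, -51.4, 5, 0, 0, -0.54, 0.5]
    - [53.2, -51.4, 5, 0, 0, -0.54, 0.5]
    - [53.2, -51.4, 5, 0, 0, -0.54, 0.5]
    - [53.2, -51.4, 5, 0, 0, -0.54, 0.5]
    - [53.2, -51.4, 5, 0, 0, -0.54, 0.5]
    - [53.2, -51.4, 5, 0, 0, -0.54, 0.5]
    - [53.2, -51.4, 5, 0, 0, -0.54, 0.5]
    - [53.2, -51.4, 5, 0, 0, -0.54, 0.5]
  newtons: 60

```text
time: 1.3
ee_pos: [0.467, -0.0363, 0.2126]
tcp_rot: [0.909, 0.418, 0.0, 0.0]
ft_force: [0.6, -0.4, 0.2]
grip_width: 0.0424
```

```bash
cat > d.py <<'E'
import sys
from h import *
# args: x y z psi_deg  -> shift cm + rotvec in tool axes
o=get_obs(); Rt=R.from_quat(o["tcp_rot"])
x,y,z,p=map(float,sys.argv[1:5]); p=np.radians(p)
T=R.from_matrix(np.array([[np.cos(p),np.sin(p),0],[np.sin(p),-np.cos(p),0],[0,0,-1]]))
print("t",o["time"],"pos",o["ee_pos"].round(4),"psi",np.degrees(np.arctan2(*Rt.as_matrix()[[1,0],0])).round(1),"w",o["grip_width"].round(4),"F",o["ft_force"].round(1),"M",o["moment"].round(2),"q6",o["joint_positions"][5].round(2))
print((Rt.inv().apply(np.array([x,y,z])-o["ee_pos"])*100).round(2),(Rt.inv()*T).as_rotvec().round(3))
E
python3 d.py .532 .0875 .15 49.5
```

```text
Traceback (most recent call last):
  File "d.py", line 7, in <module>
    print("t",o["time"],"pos",o["ee_pos"].round(4),"psi",np.degrees(np.arctan2(*Rt.as_matrix()[[1,0],0])).round(1),"w",o["grip_width"].round(4),"F",o["ft_force"].round(1),"M",o["moment"].round(2),"q6",o["joint_positions"][5].round(2))
                                                                                                                       ^^^^^^^^^^^^^^^^^^^^^
AttributeError: 'float' object has no attribute 'round'
```

```bash
sed -i 's/o\["grip_width"\].round(4)/round(o["grip_width"],4)/' d.py; python3 d.py .532 .0875 .12 49.5
```

```text
t 1.3 pos [ 0.467  -0.0363  0.2126] psi 49.4 w 0.0424 F [ 0.6 -0.4  0.2] M [-0.01 -0.03  0.03] q6 0.52
[13.63 -3.13  9.26] [ 0.     0.    -0.002]
```

Emit:
carry_out:
  rows:
    - [13.6, -3.1, 6, 0, 0, 0, 0.5]
    - [13.6, -3.1, 6, 0, 0, 0, 0.5]
    - [13.6, -3.1, 6, 0, 0, 0, 0.5]
    - [13.6, -3.1, 6, 0, 0, 0, 0.5]
    - [13.6, -3.1, 9, 0, 0, 0, 0.5]
    - [13.6, -3.1, 9.3, 0, 0, 0, 0.5]
    - [13.6, -3.1, 9.3, 0, 0, 0, 0.5]

```text
time: 2.0
ee_pos: [0.5305, 0.0844, 0.119]
tcp_rot: [0.909, 0.417, -0.001, -0.0]
ft_force: [-0.4, -0.2, -0.6]
grip_width: 0.0423
```

```bash
python3 d.py .532 .0875 .067 49.5; python3 -c "
from h import *
c=read_camera('scene'); a=c['image'][150:290,220:380]; c2=read_camera('top'); b=c2['image'][140:280,190:350]
cv2.imwrite('pics/g1.png',cv2.resize(np.hstack([a,b])[:,:,::-1],None,fx=2.5,fy=2.5,interpolation=2))"
```

```text
t 2.0 pos [0.5305 0.0844 0.119 ] psi 49.4 w 0.0423 F [-0.4 -0.2 -0.6] M [ 0.01 -0.01  0.01] q6 0.77
[ 0.34 -0.07  5.2 ] [-0.002  0.002 -0.003]
```

View pics/g1.png

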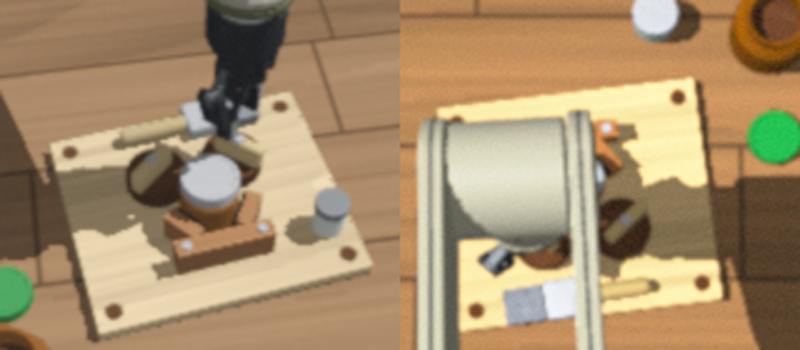

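The left picture shows the gripper straight above the left cam bar, at crop pixel (230,130). The top view is blocked by the forearm. I'm descending now.

Emit:
carry_out:
  rows:
    - [0, 0, 2.6, 0, 0, 0, 0.5]
    - [0, 0, 4.2, 0, 0, 0, 0.5]
    - [0, 0, 5.3, 0, 0, 0, 0.5]
    - [0, 0, 5.3, 0, 0, 0, 0.5]

```text
time: 2.5
ee_pos: [0.5325, 0.0846, 0.0677]
tcp_rot: [0.909, 0.417, 0.001, 0.0]
ft_force: [-1.9, 0.2, 2.2]
grip_width: 0.0428
```

```bash
python3 d.py .532 .0875 .067 49.5
```

```text
t 2.5 pos [0.5325 0.0846 0.0677] psi 49.3 w 0.0428 F [-1.9  0.2  2.2] M [-0.11  0.16 -0.06] q6 0.77
[ 0.19 -0.23  0.07] [ 0.001 -0.001 -0.003]
```

Emit:
carry_out:
  rows:
    - [0.2, -0.2, 0, 0, 0, 0, 0.5]
    - [0.2, -0.2, 0, 0, 0, 0, 0]
    - [0.2, -0.2, 0, 0, 0, 0, 0]
    - [0.2, -0.2, 0, 0, 0, 0, 0]
    - [0.2, -0.2, 0, 0, 0, 0, 0]
    - [0.2, -0.2, 0, 0, 0, 0, 0]
    - [0.2, -0.2, 0, 0, 0, 0, 0]

```text
time: 3.2
ee_pos: [0.5315, 0.0883, 0.0677]
tcp_rot: [0.909, 0.418, 0.0, -0.0]
ft_force: [-4.6, 1.1, 6.9]
grip_width: 0.0132
```

```bash
python3 d.py .532 .0875 .067 49.5
```

```text
t 3.2 pos [0.5315 0.0883 0.0677] psi 49.4 w 0.0132 F [-4.6  1.1  6.9] M [0.34 0.68 0.01] q6 0.78
[-0.02  0.09  0.07] [-0.    -0.001 -0.002]
```

Emit:
carry_out:
  rows:
    - [0, 0, 0, 0, 0, -0.12, 0]
    - [0, 0, 0, 0, 0, -0.24, 0]
    - [0, 0, 0, 0, 0, -0.36, 0]
    - [0, 0, 0, 0, 0, -0.48, 0]
    - [0, 0, 0, 0, 0, -0.6, 0]
    - [0, 0, 0, 0, 0, -0.72, 0]
    - [0, 0, 0, 0, 0, -0.84, 0]
    - [0, 0, 0, 0, 0, -0.96, 0]
    - [0, 0, 0, 0, 0, -1.08, 0]
    - [0, 0, 0, 0, 0, -1.2, 0]
    - [0, 0, 0, 0, 0, -1.28, 0]
    - [0, 0, 0, 0, 0, -1.28, 0]

```text
time: 4.4
ee_pos: [0.5308, 0.0883, 0.0677]
tcp_rot: [0.478, 0.878, 0.0, -0.001]
ft_force: [-9.1, 2.8, 10.0]
grip_width: 0.0128
```

```bash
python3 d.py .532 .0875 .067 132.5
```

```text
t 4.4 pos [0.5308 0.0883 0.0677] psi 122.9 w 0.0128 F [-9.1  2.8 10. ] M [0.4  1.25 0.02] q6 -0.51
[-0.13  0.05  0.07] [-0.001 -0.002 -0.168]
```

Emit:
carry_out:
  rows:
    - [0, 0, 0, 0, 0, -0.06, 0]
    - [0, 0, 0, 0, 0, -0.1, 0]
    - [0, 0, 0, 0, 0, -0.1, 0]

```text
time: 4.7
ee_pos: [0.5309, 0.0882, 0.0677]
tcp_rot: [0.434, 0.901, -0.0, -0.001]
ft_force: [-8.0, 1.7, 9.8]
grip_width: 0.0129
```

```bash
python3 d.py .532 .0875 .067 132.5
```

```text
t 4.7 pos [0.5309 0.0882 0.0677] psi 128.5 w 0.0129 F [-8.   1.7  9.8] M [0.23 1.04 0.22] q6 -0.6
[-0.12  0.04  0.07] [-0.001 -0.001 -0.069]
```

Emit:
carry_out:
  rows:
    - [0, 0, 0, 0, 0, -0.05, 0]
    - [0, 0, 0, 0, 0, -0.1, 0]
    - [0, 0, 0, 0, 0, -0.1, 0]

```text
time: 5.0
ee_pos: [0.5309, 0.0882, 0.0677]
tcp_rot: [0.389, 0.921, 0.0, -0.001]
ft_force: [-7.5, 1.9, 9.6]
grip_width: 0.0127
```

```bash
python3 d.py .532 .0875 .067 132.5
```

```text
t 5.0 pos [0.5309 0.0882 0.0677] psi 134.2 w 0.0127 F [-7.5  1.9  9.6] M [ 0.14  1.14 -1.11] q6 -0.7
[-0.12  0.03  0.07] [-0.    -0.002  0.03 ]
```

Emit:
carry_out:
  rows:
    - [0, 0, 0, 0, 0, 0.04, 0.5]
    - [0, 0, 0, 0, 0, 0.04, 0.5]
    - [0, 0, 0, 0, 0, 0.04, 0.5]
    - [0, 0, 0, 0, 0, 0.04, 0.5]
    - [0, 0, -3, 0, 0, 0.04, 0.5]
    - [0, 0, -6, 0, 0, 0.04, 0.5]
    - [0, 0, -6, 0, 0, 0.04, 0.5]

```text
time: 5.7
ee_pos: [0.5346, 0.088, 0.1318]
tcp_rot: [0.407, 0.913, 0.002, 0.003]
ft_force: [0.6, -0.2, 0.7]
grip_width: 0.0427
```

```bash
python3 d.py .5435 -.0098 .127 133
```

```text
t 5.7 pos [0.5346 0.088  0.1318] psi 131.9 w 0.0427 F [ 0.6 -0.2  0.7] M [0.09 0.01 0.03] q6 -0.66
[-7.87 -5.88  0.48] [ 0.006  0.005 -0.019]
```

Emit:
carry_out:
  rows:
    - [-3, -2.2, 0, 0, 0, -0.02, 0.5]
    - [-6, -4.4, 0, 0, 0, -0.02, 0.5]
    - [-7.8, -5.8, 0, 0, 0, -0.02, 0.5]
    - [-7.8, -5.8, 0, 0, 0, -0.02, 0.5]
    - [-7.8, -5.8, 0, 0, 0, -0.02, 0.5]
    - [-7.8, -5.8, 0, 0, 0, -0.02, 0.5]

```text
time: 6.3
ee_pos: [0.5401, -0.0082, 0.1265]
tcp_rot: [0.398, 0.917, 0.0, -0.0]
ft_force: [0.2, 1.2, 0.5]
grip_width: 0.0427
```

```bash
python3 d.py .5435 -.0098 .067 133
```

```text
t 6.3 pos [ 0.5401 -0.0082  0.1265] psi 133.1 w 0.0427 F [0.2 1.2 0.5] M [ 0.03  0.04 -0.06] q6 -0.86
[-0.35  0.14  5.95] [-0.    -0.001  0.001]
```

Emit:
carry_out:
  rows:
    - [-0.3, 0.1, 2, 0, 0, 0, 0.5]
    - [-0.3, 0.1, 4.2, 0, 0, 0, 0.5]
    - [-0.3, 0.1, 6, 0, 0, 0, 0.5]
    - [-0.3, 0.1, 6, 0, 0, 0, 0.5]
    - [-0.3, 0.1, 6, 0, 0, 0, 0.5]

```text
time: 6.8
ee_pos: [0.543, -0.0096, 0.0669]
tcp_rot: [0.398, 0.917, -0.0, -0.0]
ft_force: [-0.2, -0.1, 0.5]
grip_width: 0.0426
```

```bash
python3 d.py .5435 -.0098 .067 133
```

```text
t 6.8 pos [ 0.543  -0.0096  0.0669] psi 133.1 w 0.0426 F [-0.2 -0.1  0.5] M [ 0.02 -0.03  0.  ] q6 -0.86
[-0.05  0.02 -0.01] [-0.    -0.001  0.002]
```

Emit:
carry_out:
  rows:
    - [0, 0, 0, 0, 0, 0, 0]
    - [0, 0, 0, 0, 0, 0, 0]
    - [0, 0, 0, 0, 0, 0, 0]
    - [0, 0, 0, 0, 0, 0, 0]
    - [0, 0, 0, 0, 0, 0, 0]
    - [0, 0, 0, 0, 0, 0, 0]

```text
time: 7.4
ee_pos: [0.5438, -0.01, 0.0677]
tcp_rot: [0.398, 0.917, 0.001, 0.001]
ft_force: [-0.4, 4.8, 5.7]
grip_width: 0.013
```

```bash
python3 d.py .5435 -.0098 .067 133
```

```text
t 7.4 pos [ 0.5438 -0.01    0.0677] psi 133.0 w 0.013 F [-0.4  4.8  5.7] M [0.77 0.08 0.11] q6 -0.86
[ 0.04 -0.01  0.07] [0.002 0.    0.001]
```

Emit:
carry_out:
  rows:
    - [0, 0, 0, 0, 0, 0.12, 0]
    - [0, 0, 0, 0, 0, 0.24, 0]
    - [0, 0, 0, 0, 0, 0.36, 0]
    - [0, 0, 0, 0, 0, 0.48, 0]
    - [0, 0, 0, 0, 0, 0.6, 0]
    - [0, 0, 0, 0, 0, 0.72, 0]
    - [0, 0, 0, 0, 0, 0.84, 0]
    - [0, 0, 0, 0, 0, 0.96, 0]
    - [0, 0, 0, 0, 0, 1.08, 0]
    - [0, 0, 0, 0, 0, 1.13, 0]
    - [0, 0, 0, 0, 0, 1.13, 0]

```text
time: 8.5
ee_pos: [0.5423, -0.0103, 0.0677]
tcp_rot: [0.828, 0.561, -0.001, -0.001]
ft_force: [-8.8, 2.0, 13.1]
grip_width: 0.0128
```

```bash
python3 d.py .5435 -.0098 .067 61
```

```text
t 8.5 pos [ 0.5423 -0.0103  0.0677] psi 68.2 w 0.0128 F [-8.8  2.  13.1] M [0.6  1.47 0.23] q6 0.27
[0.1  0.09 0.07] [-0.002  0.001  0.126]
```

Emit:
carry_out:
  rows:
    - [0, 0, 0, 0, 0, 0.06, 0]
    - [0, 0, 0, 0, 0, 0.1, 0]
    - [0, 0, 0, 0, 0, 0.1, 0]

```text
time: 8.8
ee_pos: [0.5422, -0.0103, 0.0676]
tcp_rot: [0.855, 0.519, -0.001, -0.001]
ft_force: [-9.6, 3.4, 15.0]
grip_width: 0.013
```

```bash
python3 d.py .5435 -.0098 .067 61
```

```text
t 8.8 pos [ 0.5422 -0.0103  0.0676] psi 62.5 w 0.013 F [-9.6  3.4 15. ] M [0.6  1.62 0.3 ] q6 0.37
[0.1  0.1  0.06] [-0.002  0.001  0.026]
```

Emit:
carry_out:
  rows:
    - [0, 0, 0, 0, 0, 0.06, 0]
    - [0, 0, 0, 0, 0, 0.1, 0]
    - [0, 0, 0, 0, 0, 0.1, 0]

```text
time: 9.1
ee_pos: [0.5422, -0.0103, 0.0677]
tcp_rot: [0.879, 0.477, -0.001, -0.0]
ft_force: [-9.8, 2.5, 14.3]
grip_width: 0.0127
```

```bash
python3 d.py .5435 -.0098 .067 61
```

```text
t 9.1 pos [ 0.5422 -0.0103  0.0677] psi 56.9 w 0.0127 F [-9.8  2.5 14.3] M [0.61 1.59 2.18] q6 0.46
[0.11 0.08 0.07] [-0.002  0.002 -0.071]
```

Emit:
carry_out:
  rows:
    - [0, 0, 0, 0, 0, 0.06, 0]
    - [0, 0, 0, 0, 0, 0.06, 0]

```text
time: 9.3
ee_pos: [0.5422, -0.0103, 0.0678]
tcp_rot: [0.893, 0.451, -0.001, -0.0]
ft_force: [-10.9, 3.1, 16.4]
grip_width: 0.013
```

```bash
python3 d.py .5435 -.0098 .067 61
```

```text
t 9.3 pos [ 0.5422 -0.0103  0.0678] psi 53.6 w 0.013 F [-10.9   3.1  16.4] M [0.58 1.66 3.46] q6 0.52
[0.12 0.08 0.08] [-0.001  0.002 -0.13 ]
```

Emit:
carry_out:
  rows:
    - [0, 0, 0, 0, 0, -0.1, 0.5]
    - [0, 0, 0, 0, 0, -0.12, 0.5]
    - [0, 0, 0, 0, 0, -0.12, 0.5]
    - [0, 0, 0, 0, 0, -0.12, 0.5]
    - [0, 0, -3, 0, 0, -0.12, 0.5]
    - [0, 0, -7, 0, 0, -0.12, 0.5]
    - [0, 0, -12, 0, 0, -0.25, 1]
    - [0, 0, -16, 0, 0, -0.4, 1]
    - [-4, 0, -18, 0, 0, -0.5, 1]
    - [-8, 0, -18, 0, 0, -0.59, 1]
    - [-8, 0, -18, 0, 0, -0.59, 1]

```text
time: 10.4
ee_pos: [0.4941, -0.0778, 0.2481]
tcp_rot: [0.725, 0.689, -0.0, 0.001]
ft_force: [0.3, 0.6, -0.8]
grip_width: 0.085
```

```bash
python3 d.py .588 .045 .13 87; python3 -c "
from h import *
c=read_camera('scene'); a=c['image'][150:290,220:380]; np.savez('scene1.npz',**c); c2=read_camera('top'); b=c2['image'][140:280,190:350]; np.savez('top1.npz',**c2)
cv2.imwrite('pics/g2.png',cv2.resize(np.hstack([a,b])[:,:,::-1],None,fx=2.5,fy=2.5,interpolation=2))"
```

```text
t 10.4 pos [ 0.4941 -0.0778  0.2481] psi 87.1 w 0.085 F [ 0.3  0.6 -0.8] M [ 0.   -0.01 -0.03] q6 -0.21
[12.75  8.75 11.79] [0.001 0.002 0.002]
```

View pics/g2.png

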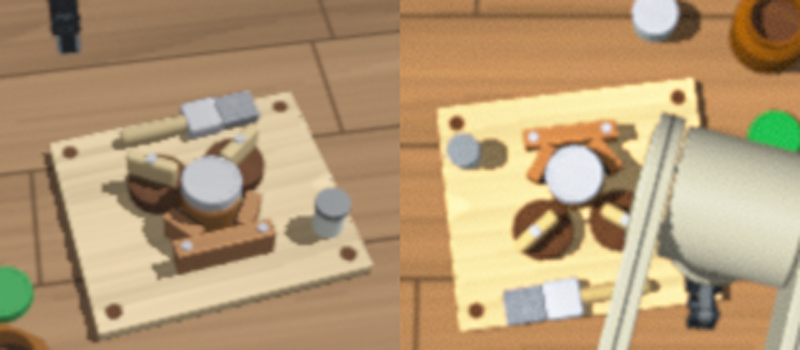

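Both handles are turned and mirror each other, pointing in at the jar. The lid is at crop pixel (211,182) in the scene view and (574,174) in the top view. Next I measure the lid centre.

```bash
python3 - <<'E'
from h import *
for n,u in(("scene1",(304,223)),("top1",(259,209)),("scene0",(303,221)),("top0",(259,211))):
    c=dict(np.load(n+".npz")); hsv=cv2.cvtColor(c["image"],cv2.COLOR_RGB2HSV)
    m=((hsv[...,1]<45)&(hsv[...,2]>140)).astype(np.uint8)
    k=np.zeros_like(m); cv2.circle(k,u,19,1,-1); m*=k
    _,l,s,ce=cv2.connectedComponentsWithStats(m); i=1+np.argmax(s[1:,4])
    ct=max(cv2.findContours((l==i).astype(np.uint8),0,1)[0],key=cv2.contourArea)
    e=cv2.fitEllipse(cv2.convexHull(ct)); print(n,e,ray(c,e[0],.086 if n[0]=="t" else .083))
J=np.array([[.9926,-.1213],[.1213,.9926]])
E
```

```text
scene1 ((304.6930847167969, 221.8560791015625), (19.97757339477539, 24.544466018676758), 105.97352600097656) [0.59110409 0.04745143 0.083     ]
top1 ((259.1781311035156, 209.3084259033203), (22.599477767944336, 23.309545516967773), 26.500642776489258) [0.59043611 0.04521061 0.086     ]
scene0 ((304.1609191894531, 220.73033142089844), (18.960596084594727, 24.822965621948242), 103.3626937866211) [0.58739117 0.04674767 0.083     ]
top0 ((259.3403015136719, 210.60540771484375), (22.943967819213867, 23.133281707763672), 45.97605895996094) [0.5869615  0.04476269 0.086     ]
```

Emit:
carry_out:
  rows:
    - [4, 2.8, 2, 0, 0, 0, 1]
    - [8, 5.6, 4, 0, 0, 0, 1]
    - [12.9, 9, 7, 0, 0, 0, 1]
    - [12.9, 9, 9, 0, 0, 0, 1]
    - [12.9, 9, 10, 0, 0, 0, 1]
    - [12.9, 9, 10, 0, 0, 0, 1]

```text
time: 11.1
ee_pos: [0.5898, 0.0508, 0.1435]
tcp_rot: [0.724, 0.69, -0.002, -0.002]
ft_force: [0.2, -0.3, -0.4]
grip_width: 0.0856
```

```bash
python3 d.py .591 .046 .092 87
```

```text
t 11.1 pos [0.5898 0.0508 0.1435] psi 87.2 w 0.0856 F [ 0.2 -0.3 -0.4] M [-0.01  0.06  0.02] q6 0.05
[-0.47  0.17  5.15] [-0.006  0.     0.004]
```

Emit:
carry_out:
  rows:
    - [0, 0, 0, 0, 0, 0, 1]
    - [0, 0, 2, 0, 0, 0, 1]
    - [0, 0, 3, 0, 0, 0, 1]
    - [0, 0, 4, 0, 0, 0, 1]
    - [0, 0, 4, 0, 0, 0, 1]
    - [0, 0, 4, 0, 0, 0, 1]

```text
time: 11.7
ee_pos: [0.5917, 0.0494, 0.1073]
tcp_rot: [0.724, 0.689, 0.0, 0.0]
ft_force: [1.0, 0.4, 0.5]
grip_width: 0.0857
```

```bash
python3 d.py .591 .046 .092 87
```

```text
t 11.7 pos [0.5917 0.0494 0.1073] psi 87.2 w 0.0857 F [1.  0.4 0.5] M [ 0.04 -0.02  0.01] q6 0.05
[-0.35 -0.05  1.53] [0.    0.    0.003]
```

Emit:
carry_out:
  rows:
    - [-0.3, 0, 0.8, 0, 0, 0, 1]
    - [-0.3, 0, 1.5, 0, 0, 0, 1]
    - [-0.3, 0, 1.5, 0, 0, 0, 1]
    - [-0.3, 0, 1.5, 0, 0, 0, 1]

```text
time: 12.1
ee_pos: [0.5912, 0.0467, 0.0914]
tcp_rot: [0.724, 0.69, -0.0, -0.0]
ft_force: [-0.4, 0.3, -0.2]
grip_width: 0.0853
```

```bash
python3 d.py .591 .046 .092 87; python3 -c "
from h import *
c=read_camera('scene'); save(c,'g3.png',(240,150,360,250),6)"
```

```text
t 12.1 pos [0.5912 0.0467 0.0914] psi 87.2 w 0.0853 F [-0.4  0.3 -0.2] M [-0.06  0.02  0.05] q6 0.04
[-0.07 -0.01 -0.06] [-0.001  0.     0.003]
```

View pics/g3.png

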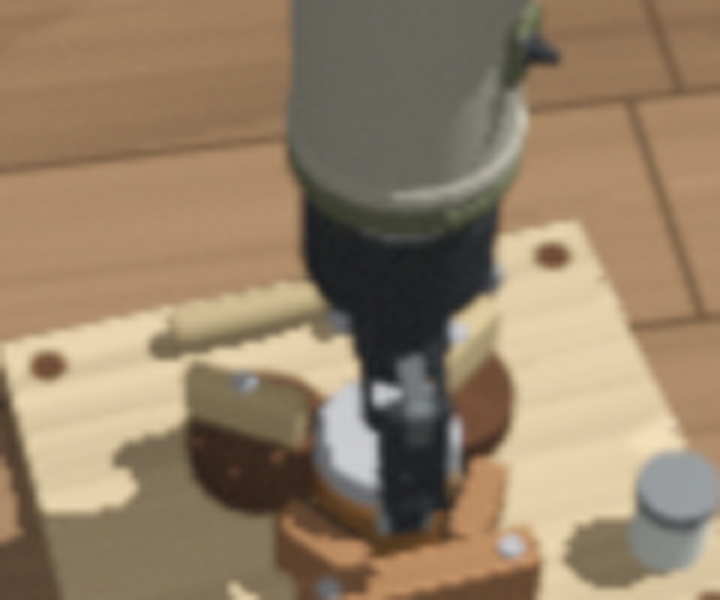

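The gripper straddles the lid. The front finger's tip is at crop pixel (405,525), beside the lid rim. I'll work out its height and check that the finger lines up.

```bash
python3 - <<'E'
from h import *
c=dict(np.load("scene1.npz"))
for z in(.06,.066,.072,.078,.084): print(z,ray(c,(307.3,237),z).round(4))
print(proj(c,[[.591,.046,.086],[.634,.0445,.075],[.634,.0445,.1]]))
E
```

```text
0.06 [0.6224 0.0492 0.06  ]
0.066 [0.6264 0.0483 0.066 ]
0.072 [0.6304 0.0473 0.072 ]
0.078 [0.6344 0.0464 0.078 ]
0.084 [0.6384 0.0454 0.084 ]
[[304.15534661 221.18557515]
 [306.48822111 237.63723637]
 [306.83151417 231.82592117]]
```

Emit:
carry_out:
  rows:
    - [-0.1, 0, 0.1, 0, 0, 0, 1]
    - [-0.1, 0, 0.1, 0, 0, 0, 0.6]
    - [-0.1, 0, 0.1, 0, 0, 0, 0.5]
    - [-0.1, 0, 0.1, 0, 0, 0, 0.4]
    - [-0.1, 0, 0.1, 0, 0, 0, 0.4]
    - [-0.1, 0, 0.1, 0, 0, 0, 0.4]
    - [-0.1, 0, 0.1, 0, 0, 0, 0.4]
  newtons: 80

```text
time: 12.85
ee_pos: [0.591, 0.0457, 0.092]
tcp_rot: [0.724, 0.69, -0.0, -0.0]
ft_force: [-7.1, 0.1, 10.7]
grip_width: 0.058
```

```bash
python3 d.py .591 .046 .0905 87
```

```text
t 12.85 pos [0.591  0.0457 0.092 ] psi 87.2 w 0.058 F [-7.1  0.1 10.7] M [-0.02  1.48  0.01] q6 0.04
[ 0.03 -0.01  0.15] [-0.001  0.     0.003]
```

Emit:
carry_out:
  rows:
    - [0, 0, 0, 0, 0, -0.08, 0.4]
    - [0, 0, 0, 0, 0, -0.16, 0.4]
    - [0, 0, 0, 0, 0, -0.24, 0.4]
    - [0, 0, 0, 0, 0, -0.32, 0.4]
    - [0, 0, 0, 0, 0, -0.4, 0.4]

```text
time: 13.35
ee_pos: [0.5918, 0.0461, 0.0922]
tcp_rot: [0.572, 0.821, 0.001, 0.0]
ft_force: [-2.8, 1.5, 8.3]
grip_width: 0.0577
```

```bash
python3 d.py .591 .046 .092 167;python3 -c "
from h import *
c=read_camera('scene'); save(c,'g4.png',(240,150,360,250),6)"
```

```text
t 13.35 pos [0.5918 0.0461 0.0922] psi 110.3 w 0.0577 F [-2.8  1.5  8.3] M [ 0.15  0.85 -0.35] q6 -0.36
[ 0.02 -0.08  0.02] [ 0.001  0.    -0.99 ]
```

View pics/g4.png

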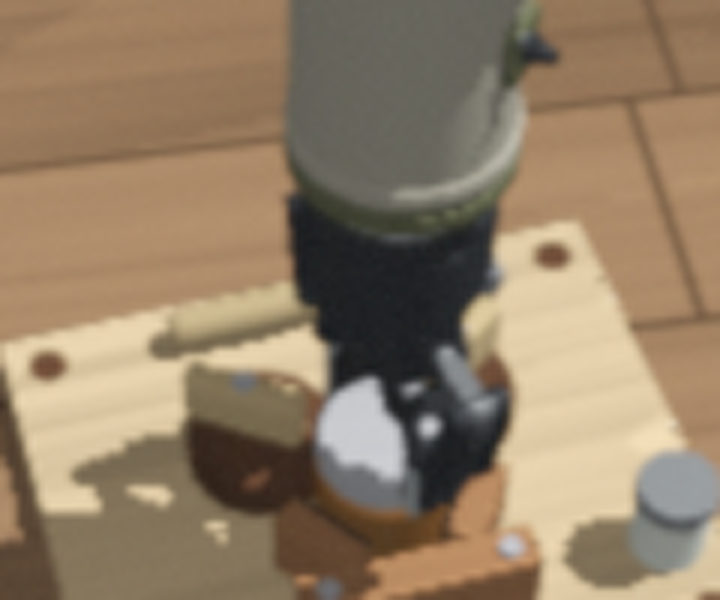

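The lid is gripped and turning, and the finger now sits at crop pixel (450,440). I'll continue the twist with a slight rise.

Emit:
carry_out:
  rows:
    - [0, 0, -0.02, 0, 0, -0.1, 0.4]
    - [0, 0, -0.04, 0, 0, -0.2, 0.4]
    - [0, 0, -0.06, 0, 0, -0.3, 0.4]
    - [0, 0, -0.08, 0, 0, -0.4, 0.4]
    - [0, 0, -0.1, 0, 0, -0.45, 0.4]
    - [0, 0, -0.1, 0, 0, -0.45, 0.4]

```text
time: 14.0
ee_pos: [0.5918, 0.0461, 0.093]
tcp_rot: [0.374, 0.927, 0.0, 0.0]
ft_force: [-3.0, 1.1, 5.9]
grip_width: 0.0577
```

```bash
python3 d.py .591 .046 .092 167
```

```text
t 14.0 pos [0.5918 0.0461 0.093 ] psi 136.0 w 0.0577 F [-3.   1.1  5.9] M [0.08 0.57 0.16] q6 -0.81
[ 0.05 -0.07  0.1 ] [ 0.001  0.001 -0.541]
```

Emit:
carry_out:
  rows:
    - [0, 0, 0, 0, 0, -0.1, 0.4]
    - [0, 0, 0, 0, 0, -0.2, 0.4]
    - [0, 0, 0, 0, 0, -0.3, 0.4]
    - [0, 0, 0, 0, 0, -0.4, 0.4]
    - [0, 0, 0, 0, 0, -0.5, 0.4]
    - [0, 0, 0, 0, 0, -0.55, 0.4]
    - [0, 0, 0, 0, 0, -0.55, 0.4]

```text
time: 14.7
ee_pos: [0.5919, 0.0461, 0.0931]
tcp_rot: [0.109, 0.994, 0.0, 0.001]
ft_force: [-3.8, 1.5, 8.4]
grip_width: 0.0575
```

```bash
python3 d.py .591 .046 .092 167
```

```text
t 14.7 pos [0.5919 0.0461 0.0931] psi 167.5 w 0.0575 F [-3.8  1.5  8.4] M [0.1  0.61 0.05] q6 -1.36
[ 0.09 -0.03  0.11] [0.001 0.001 0.009]
```

Emit:
carry_out:
  rows:
    - [0, 0, -0.2, 0, 0, 0, 0.4]
    - [0, 0, -0.4, 0, 0, 0, 0.4]
    - [0, 0, -0.6, 0, 0, 0, 0.4]
    - [0, 0, -0.6, 0, 0, 0, 0.4]

```text
time: 15.1
ee_pos: [0.5915, 0.0456, 0.0981]
tcp_rot: [0.11, 0.994, -0.0, 0.0]
ft_force: [0.1, -0.3, 0.1]
grip_width: 0.0575
```

```bash
python3 d.py .591 .046 .092 167
```

```text
t 15.1 pos [0.5915 0.0456 0.0981] psi 167.4 w 0.0575 F [ 0.1 -0.3  0.1] M [-0.01  0.03  0.02] q6 -1.36
[0.06 0.02 0.61] [0.    0.    0.007]
```

Free of load. I'll lift about 25 mm in all.

Emit:
carry_out:
  rows:
    - [0, 0, -0.4, 0, 0, 0, 0.4]
    - [0, 0, -0.9, 0, 0, 0, 0.4]
    - [0, 0, -1.4, 0, 0, 0, 0.4]
    - [0, 0, -1.9, 0, 0, 0, 0.4]
    - [0, 0, -2, 0, 0, 0, 0.4]
    - [0, 0, -2, 0, 0, 0, 0.4]
    - [0, 0, -2, 0, 0, 0, 0.4]
    - [0, 0, -2, 0, 0, 0, 0.4]

```text
time: 15.9
ee_pos: [0.5912, 0.0457, 0.1175]
tcp_rot: [0.11, 0.994, -0.0, -0.0]
ft_force: [0.1, 0.5, -0.6]
grip_width: 0.0577
```

```bash
python3 d.py .591 .046 .12 167;python3 -c "
from h import *
c=read_camera('scene'); save(c,'g5.png',(240,150,360,250),6)"
```

```text
t 15.9 pos [0.5912 0.0457 0.1175] psi 167.4 w 0.0577 F [ 0.1  0.5 -0.6] M [ 0.06  0.01 -0.01] q6 -1.36
[ 0.02  0.03 -0.25] [-0.    -0.001  0.007]
```

View pics/g5.png

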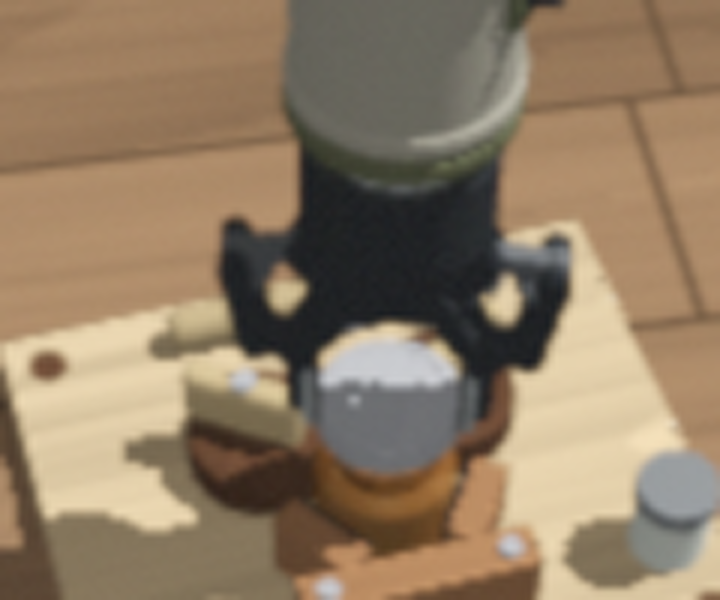

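The lid has risen to crop pixel (390,405), with its rim at row 475. It looks level and sits above the amber neck. The wrist load is about zero, so the jar did not come along. I'll settle briefly and hand in.

Emit:
carry_out:
  rows:
    - [0, 0, 0, 0, 0, 0, 0.4]
    - [0, 0, 0, 0, 0, 0, 0.4]
    - [0, 0, 0, 0, 0, 0, 0.4]

```text
time: 16.25
ee_pos: [0.5914, 0.0458, 0.1177]
tcp_rot: [0.11, 0.994, 0.0, -0.0]
ft_force: [0.8, 0.7, -0.1]
grip_width: 0.0576
```

```bash
python3 d.py .591 .046 .118 167; python3 -c "
from rig import *
sign_off()"
```

```text
t 16.25 pos [0.5914 0.0458 0.1177] psi 167.4 w 0.0576 F [ 0.8  0.7 -0.1] M [ 0.01 -0.05  0.03] q6 -1.36
[ 0.04  0.02 -0.03] [ 0.    -0.     0.007]
the job is handed in; nothing more can be done
```

I clamped the jar, twisted the lid free and handed the job in at 16.25 s with the gripper still holding the lid above the mouth. Sign-off reports no verdict, so what follows rests on my own checks.

- **Cams:** I turned both handles until the torque rose sharply. The two end angles mirrored each other to within about 1°.
- **Twist:** The gripper turned about 1.40 rad anticlockwise, gripping the lid at 80 N. I took this from the gripper's angle and did not measure the lid itself; a picture partway through showed no slip.
- **Lift:** I raised the lid about 25 mm, which puts its edge roughly 15 mm above the mouth. The gripper is within about 1 mm of the lid's measured position.
- **Last readings:** The wrist force was about 1 N and the grip width steady at 57.6 mm, so the jar was not being lifted. The last picture showed the lid level and the jar seated in the V-block. I saw no bystander moved, though I did not measure them.

No check failed. I judged the gap above the mouth and the lid's level from the arm's travel and one picture.

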